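Make up two reagent kits

ROBOT

A 6-joint arm with a two-finger parallel gripper is mounted at the origin on a cart in front of the work surface, level with it; the furniture and walls round the work are solid. World frame = base frame: x ahead of the robot, y to its left, z up, the work surface at z = 0. Lengths are in m, angles in rad, forces in N, time in s.
With the tool pointing down it reaches from about 0.375 to 0.9 m from the base axis. Payload 3.1 kg.
Tool frame: the origin (TCP) lies midway between the tips of the shut fingers; the grasp point (between the pads) lies pinch_z behind it (pinch_z is the distance from the TCP to the grasp point, in m); y points along the fingers, z is the direction in which the jaws open and shut, and the axes are right-handed (so a half turn about y gives the same grasp; the last joint's range is limited). The gripper opens to 87 mm and grips with 3 to 60 N. Pads are 19 mm wide; open, the fingers measure 117 mm over their backs; the gripper's body (75 mm by 190 mm) begins 51 mm behind the grasp point.
Start: joints at [-1.458, 0.527, 1.433, -0, 1.181, -0.178], TCP at [0.18, -0.599, 0.223] pointing down, gripper open.
Joint ranges: [-3.08, 3.08], [-0.75, 2.2], [0.22, 2.44], [-1.43, 4.57], [0, 2.65], [-2.85, 2.85]. Speed limits (rad/s): [2.79, 2.79, 3.14, 3.14, 3.14, 3.14].

INTERFACE

Orientations are given as a unit quaternion [x, y, z, w].
In Python, from rig import get_obs, camera, hand_in, pinch_z gives the robot as it stands. The module is installed in compiled form; this text tells all that it offers.
- The arm moves only by the tool arm_command, never from a script. Its argument "plan" is a list of rows, each a list of 2 entries, a list of its own where there are three numbers: the shift along the world's x, y, z in units of 25 mm (1.0 is 25 mm), then the turn about the world's z in units of 5 degrees (1.0 is 5 degrees). A call has 1 to 5 rows; each row is the pose to reach, as a shift and turn from the pose commanded when the call began; what a row does not reach only later rows make up. A row lasts 1/10 s, in which the tool goes at most 50 mm and 8.59 degrees, less where a joint would pass 70% of its speed; a pose out of reach is approached as far as the arm can. A call with a gripper value outside its range is refused whole. "fingers" is the opening, from -1 (shut) to 1 (fully open), set as the call begins (left out, the last holds). The fingers move at their own pace and stop on an object; "force" is the grip in N (left out, the last holds). Time passes only in rows, so rows that repeat a pose let the fingers close. It gives the time, the measured TCP pose, the force and the opening at its end, in the units of the state.
- get_obs(): the state, without advancing time (a new reading comes with each control period).
- camera(name): name is "scene" or "top" or "wrist"; returns a dict with "pixels" (420x560x3 uint8, red, green, blue), "camera_matrix" (3x3 intrinsics, pixels), "R" (3x3) and "t" (3): a world point X has camera coordinates R X + t. Camera axes: x right, y down, z forward; pixel columns grow to the right and rows downward; lengths in m; the calibration is good to about 2 mm. A picture is of the moment at which its call begins. There is no depth.
- hand_in(): hands the job in, once; it reports no verdict.
The state is a dict: "time": time; "q": joint angles; "joint_velocities": joint speeds; "joint_torque": joint torques, N m; "position": TCP position; "tool_rot": TCP orientation; "ft_force": force on the tool from outside, world axes, zero at the start; "moment": the same for the moment, N m; "grip_width": finger opening in m.
Only numpy, scipy, OpenCV 4.12 (cv2) and the standard library are available. Lean on these libraries where they do the work, as an engineer would, in place of code of your own. Each camera call takes 0.05 s, during which the arm holds its last target.

TASK

Make up two kits from the stock on the bench: the amber bottle, the middle-sized white bottle and the little vial go into the tray with three compartments; the largest and the smallest white bottle go into the tray with two compartments. Stand one thing in each compartment, upright on the tray floor, in any order. Let go of everything and do not disturb the glass flask and the beaker.

Things in the scene. Friction and masses are not known exactly. Their poses are not given: they have to be found in the camera images.
- tray_three: grey plastic tray with three equal open compartments in a row, fixed to the table; 256 mm long (y) x 98 mm wide (x), plus a 9 mm lug at each end. Origin: centre of the underside, on the table; y runs along the row, x across it, z up. Compartment centres at x = 0 and y = -84, 0 and +84 mm. Each compartment is 90 mm (x) by 80 mm (y) inside; floor 3 mm above the table, all walls and dividers 4 mm thick with their tops 14 mm above the table.
- tray_two: grey plastic tray with two equal open compartments in a row, fixed to the table; 172 mm long (y) x 98 mm wide (x), plus a 9 mm lug at each end. Origin: centre of the underside, on the table; y runs along the row, x across it, z up. Compartment centres at x = 0 and y = -42 and +42 mm. Each compartment is 90 mm (x) by 80 mm (y) inside; floor 3 mm above the table, all walls and dividers 4 mm thick with their tops 14 mm above the table.
- amber_bottle_center (a point): brown (amber) glass bottle with a black screw cap, round, 56 mm diameter, 112 mm tall; cap 32 mm diameter, top 17 mm. Standing upright and loose. The point is on its vertical axis, half-way up (56 mm above its foot). 0.24 kg.
- large_white_center (a point): the largest of three white plastic bottles, round, 62 mm diameter, 128 mm tall, with a white screw cap; cap 48 mm diameter, top 20 mm. Standing upright and loose. The point is on its vertical axis, half-way up (64 mm above its foot). 0.31 kg.
- medium_white_center (a point): the middle-sized of three white plastic bottles, round, 51 mm diameter, 108 mm tall; screw cap 40 mm diameter, top 18 mm. Standing upright and loose. The point is on its vertical axis, half-way up (54 mm above its foot). 0.22 kg.
- small_white_center (a point): the smallest of three white plastic bottles, round, 39 mm diameter, 80 mm tall; screw cap 30 mm diameter, top 15 mm. Standing upright and loose. The point is on its vertical axis, half-way up (40 mm above its foot). 0.075 kg.
- vial_center (a point): small clear snap-cap vial with a white filling and a white cap, round, 25 mm diameter, 47 mm tall. Standing upright and loose. The point is on its vertical axis, half-way up (23.5 mm above its foot). 18 g.
- flask_center (a point): conical glass flask, 64 mm diameter at the foot, 106 mm tall, a bystander; the point is on its axis 53 mm above its foot. Leave it alone.
- beaker_center (a point): glass beaker, about 54 mm diameter, 68 mm tall, a bystander; the point is on its axis 34 mm above its foot. Leave it alone.
There are look-alikes about, which are no part of the job. Leave any yellow look-alike of the part that bears vial_center alone.

How it is judged:
By the outcome, as a careful person would: the job done as asked, in the order asked, and still so for the second after the job is handed in, with the robot touching nothing.
It also fails if it takes over 134 s, if anything falls off the work surface, if the arm or the gripper's body presses on something with over 40 N, if the wrist force passes 120 N, or if a joint passes its speed limit or range.

## Working session

There is one attempt and no reset: what is moved stays moved. The work goes in short steps, Python scripts to look and compute and a tool call to move; the robot and the scene stay as the last step left them, time stands still between calls to the robot, and variables do not carry over. Pictures are saved under pics/ and viewed, and the job is handed in when it is done.

Besides the shell and the picture viewer there is one more tool, called after "Emit:" as a command line: name --argument value ..., lists and objects as JSON in quotes. arm_command: Moves the arm, as the interface text tells. Its arguments: {"type":"object","properties":{"plan":{"type":"array"},"fingers":{"type":"number"},"force":{"type":"number"}},"required":["plan"]}

```bash
mkdir -p pics
cat > h.py <<'E'
import numpy as np, cv2
from rig import *
def snap(n,f):
    c=camera(n); cv2.imwrite(f'pics/{f}.png',cv2.cvtColor(c['pixels'],cv2.COLOR_RGB2BGR)); np.savez(f'pics/{f}.npz',**c); return c
def ray(c,u,v,z):
    K=c['camera_matrix'];R=c['R'];t=c['t'];o=-R.T@t
    d=R.T@np.linalg.inv(K)@np.array([u,v,1.]); return o+d*(z-o[2])/d[2]
def proj(c,X):
    p=c['camera_matrix']@(c['R']@np.array(X)+c['t']); return p[:2]/p[2]
E
python3 - <<'E'
from h import *
print(pinch_z, get_obs())
for n in ['scene','top','wrist']:
    c=snap(n,n+'0'); print(n,-c['R'].T@c['t'],c['R'][2],c['camera_matrix'][0])
E
```

```text
0.0187 {'time': 0.0, 'q': array([-1.45750984e+00,  5.28461725e-01,  1.43393605e+00, -1.38716479e-05,
        1.18135534e+00, -1.78465729e-01]), 'joint_velocities': array([-6.41576821e-04,  7.33863696e-05,  1.22270190e-03, -3.94170606e-04,
       -2.94109319e-03, -6.85546228e-04]), 'joint_torque': array([ 3.57149020e-04, -4.40044284e+01, -1.76591420e+01,  6.30803942e-02,
        5.82025596e-02, -1.71801908e-04]), 'position': array([ 0.17972912, -0.59782713,  0.22156361]), 'tool_rot': array([-0.10276597,  0.70035945, -0.6988323 ,  0.10280668]), 'ft_force': array([-0.35451964, -0.3309682 ,  0.34096597]), 'moment': array([-0.0167809 ,  0.03435645,  0.00386581]), 'grip_width': 0.08716884820900603}
scene [ 0.06111921 -1.1585604   0.71747095] [ 0.36901462  0.80685604 -0.46131501] [541.8006621    0.         287.98822053]
top [0.5002279  0.01854284 1.12524802] [ 0.083949   -0.00242134 -0.99646711] [432.19843011   0.         281.47779432]
wrist [ 0.2556289  -0.57528549  0.38485173] [-0.27236271 -0.07995171 -0.95886718] [365.14113067   0.         281.25984031]
```

View pics/top0.png

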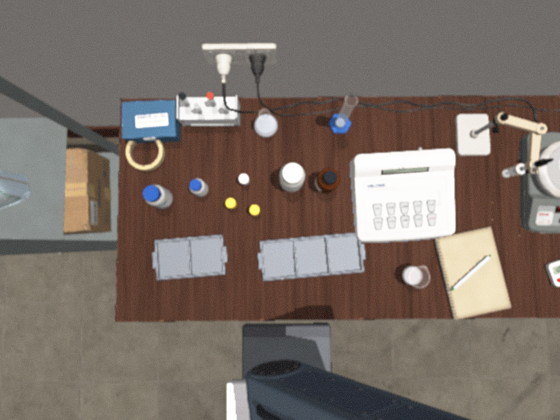

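View pics/scene0.png

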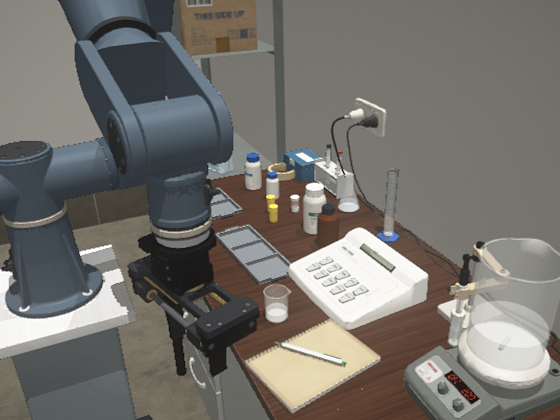

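View pics/wrist0.png

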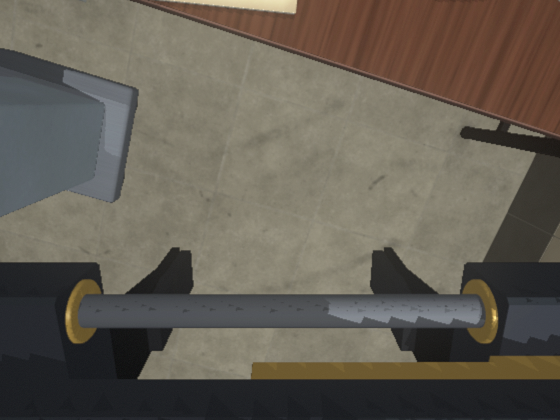

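Top view: white bottle with white cap at (291,178), amber at (328,180), blue-capped white bottles at (158,197) and (200,187). The white vial is at (244,179), with yellow look-alikes at (231,203) and (254,210). The trays are at (190,257) and (311,256), the flask at (265,124) and the beaker at (415,275). I'll enlarge to confirm which is which.

Run:
```python
from h import *
a=cv2.imread('pics/top0.png')[85:300,110:380]; b=cv2.imread('pics/scene0.png')[140:290,200:400]
cv2.imwrite('pics/ct.png',cv2.resize(a,None,fx=2.9,fy=2.75,interpolation=cv2.INTER_CUBIC)); cv2.imwrite('pics/cs.png',cv2.resize(b,None,fx=4,fy=4,interpolation=cv2.INTER_CUBIC))
```

```text
(no output)
```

View pics/ct.png

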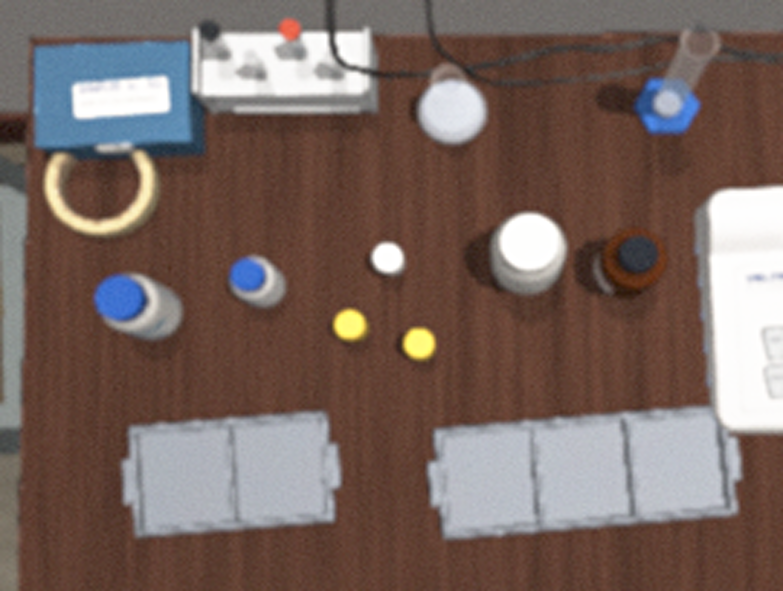

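View pics/cs.png

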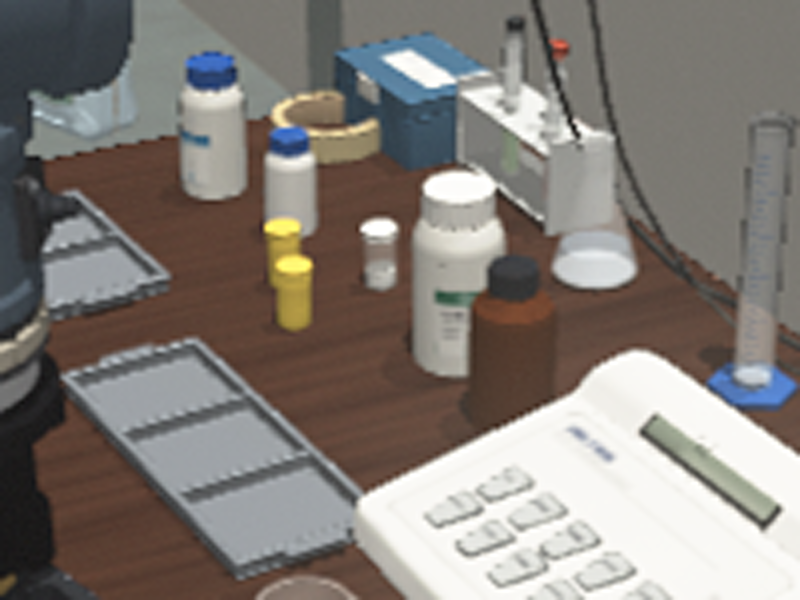

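The two views agree:
- Large white bottle: white cap, (291,178).
- Medium white bottle: blue cap, (158,197).
- Small white bottle: blue cap, (200,187).
- Vial: the white-capped one at (244,179). The two yellow ones are the look-alikes.

Next I'll measure their positions.

Run:
```python
from h import *
c=dict(np.load('pics/top0.npz')); im=c['pixels']; hsv=cv2.cvtColor(im,cv2.COLOR_RGB2HSV)
blue=cv2.inRange(hsv,(105,150,80),(125,255,255))
white=cv2.inRange(hsv,(0,0,195),(180,40,255))
yel=cv2.inRange(hsv,(22,120,120),(35,255,255))
dark=cv2.inRange(hsv,(0,0,0),(180,120,60))
tray=cv2.inRange(hsv,(100,10,110),(130,70,215))
def near(m,u,v,r):
    k=np.zeros_like(m);cv2.circle(k,(u,v),r,255,-1);m=m&k
    cs,_=cv2.findContours(m,0,1);q=max(cs,key=cv2.contourArea);return cv2.minEnclosingCircle(q)
for n,m,u,v,r,z,dc in [('med',blue,152,193,14,.108,40),('small',blue,196,185,12,.08,30),('large',white,292,172,17,.128,48),('vial',white,244,179,8,.047,25),('amber',dark,330,178,9,.112,32),('y1',yel,231,203,8,.047,25),('y2',yel,254,210,8,.047,25)]:
    (a,b),R=near(m,u,v,r); p=ray(c,a,b,z); d=np.linalg.norm(ray(c,a+R,b,z)-ray(c,a-R,b,z))*1000
    print(n,round(a,1),round(b,1),p.round(4),'diam',d.round(),dc, 'grasp az',np.degrees(np.arctan2(p[1],p[0])).round())
for u in [190,311]:
    k=np.zeros_like(tray);k[225:290,(145 if u==190 else 250):(235 if u==190 else 372)]=255
    cs,_=cv2.findContours(cv2.morphologyEx(tray&k,cv2.MORPH_CLOSE,np.ones((5,5))),0,1);q=max(cs,key=cv2.contourArea)
    P=np.array([ray(c,x,y,.014)[:2] for x,y in q[:,0]],np.float32)
    r=cv2.minAreaRect(P*1000);print(r, cv2.boxPoints(r).round().tolist())
for n,u,v in [('flaskfoot',266,127),('beakerfoot',413,277)]: print(n,ray(c,u,v,0))
print('phone corner',ray(c,355,240,.03),ray(c,352,165,.05), 'table edge',ray(c,120,320,0))
```

```text
med 151.0 193.4 [0.6187 0.3245 0.108 ] diam 39.0 40 grasp az 28.0
small 194.9 184.8 [0.642  0.2263 0.08  ] diam 25.0 30 grasp az 19.0
large 292.9 173.9 [ 0.6587 -0.0112  0.128 ] diam 54.0 48 grasp az -1.0
vial 243.5 178.0 [0.6624 0.1107 0.047 ] diam 27.0 25 grasp az 9.0
amber 328.8 177.5 [ 0.6516 -0.0967  0.112 ] diam 30.0 32 grasp az -8.0
y1 230.4 203.3 [0.5988 0.1437 0.047 ] diam 29.0 25 grasp az 13.0
y2 254.3 209.5 [0.5824 0.0841 0.047 ] diam 29.0 25 grasp az 8.0
((466.1519775390625, 252.68060302734375), (99.40255737304688, 187.3997039794922), 4.0089006423950195) [[410.0, 343.0], [423.0, 156.0], [522.0, 163.0], [509.0, 350.0]]
((463.83282470703125, -58.17620849609375), (101.14247131347656, 272.6794738769531), 4.556055068969727) [[403.0, 74.0], [424.0, -198.0], [525.0, -190.0], [503.0, 82.0]]
flaskfoot [0.80533212 0.05458925 0.        ]
beakerfoot [ 0.40721519 -0.32125469  0.        ]
phone corner [ 0.50382137 -0.16894918  0.03      ] [ 0.69201242 -0.16271097  0.05      ] table edge [0.30677562 0.43146144 0.        ]
```

Emit:
arm_command --plan '[[[1,1.6,0.2],1.6],[[2,3.2,0.4],3.2],[[3,4.8,0.6],4.8],[[4,6.4,0.8],6.4],[[5,7.7,1],7.7]]' --fingers 0.3

```text
time: 0.65
position: [0.3052, -0.4033, 0.2474]
tool_rot: [-0.329, 0.626, -0.625, 0.329]
ft_force: [0.3, -0.5, 0.4]
grip_width: 0.0587
```

Emit:
arm_command --plan '[[[1,1.6,0],1.6],[[2,3.2,0],3.2],[[3,4.8,0],4.8],[[4,6.4,0],6.4],[[5,7.7,0],7.7]]'

```text
time: 1.15
position: [0.4301, -0.211, 0.2475]
tool_rot: [-0.517, 0.482, -0.482, 0.517]
ft_force: [-0.4, -0.9, 0.6]
grip_width: 0.0567
```

Emit:
arm_command --plan '[[[1,1.6,0],0],[[2,3.2,0],0],[[3,4.8,0],0],[[4,6.4,0],0],[[5,7.5,0],0]]'

```text
time: 1.65
position: [0.555, -0.0231, 0.2473]
tool_rot: [0.516, -0.483, 0.483, -0.516]
ft_force: [0.4, -0.4, 0.2]
grip_width: 0.0564
```

```bash
cat >> h.py <<'E'
from scipy.spatial.transform import Rotation as Ro
def st():
    o=get_obs();z=Ro.from_quat(o['tool_rot']).apply([0,0,1]); y=Ro.from_quat(o['tool_rot']).apply([0,1,0])
    print('t',round(o['time'],2),'p',o['position'].round(4),'jaw',np.degrees(np.arctan2(z[1],z[0])).round(1),'ydir',y.round(3),'w',round(o['grip_width'],4),'F',o['ft_force'].round(1)); return o
def go(x,y,zg):
    p=get_obs()['position']; print('units',((np.array([x,y,zg-pinch_z])-p)/.025).round(2))
E
python3 - <<'E'
from h import *
st(); go(.662,.1107,.033); snap('wrist','w1'); snap('top','t1')
E
```

```text
t 1.65 p [ 0.555  -0.0231  0.2473] jaw 3.8 ydir [-0.001  0.001 -1.   ] w 0.0564 F [ 0.4 -0.4  0.2]
units [ 4.28  5.35 -9.32]
```

View pics/w1.png

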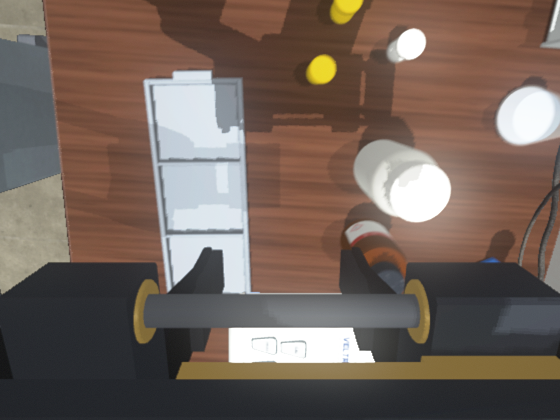

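The wrist view shows the vial's cap at about (412,43), the yellow ones at (321,69) and (346,8), the large cap at (420,194), and tray three with dividers near rows 160 and 232. I'll cross-check positions from this view.

Run:
```python
from h import *
c=dict(np.load('pics/w1.npz'))
print('vial',ray(c,412,43,.047),'y',ray(c,322,68,.047),'large',ray(c,420,193,.128))
for u,v in [(146,80),(243,79),(154,161),(244,160),(165,233),(248,232)]: print(ray(c,u,v,.014).round(4))
```

```text
vial [0.66672679 0.11366887 0.047     ] y [0.58664881 0.08686515 0.047     ] large [ 0.66573905 -0.00780905  0.128     ]
[0.4109 0.0663 0.014 ]
[0.5101 0.0738 0.014 ]
[ 0.4164 -0.017   0.014 ]
[ 0.5143 -0.0094  0.014 ]
[ 0.4264 -0.1001  0.014 ]
[ 0.522  -0.0924  0.014 ]
```

Emit:
arm_command --plan '[[[1.5,1.8,0],0],[[3,3.6,0],0],[[4.4,5.4,-1],0],[[4.4,5.4,-3],0],[[4.4,5.4,-5],0]]'

```text
time: 2.25
position: [0.6669, 0.1097, 0.1365]
tool_rot: [-0.515, 0.481, -0.484, 0.518]
ft_force: [-0.3, -0.6, -0.8]
grip_width: 0.0566
```

Run:
```python
from h import *
st(); go(.6645,.112,.033); snap('wrist','w2')
```

```text
t 2.25 p [0.6669 0.1097 0.1365] jaw 3.9 ydir [ 0.006  0.    -1.   ] w 0.0566 F [-0.3 -0.6 -0.8]
units [-0.1   0.09 -4.89]
```

View pics/w2.png

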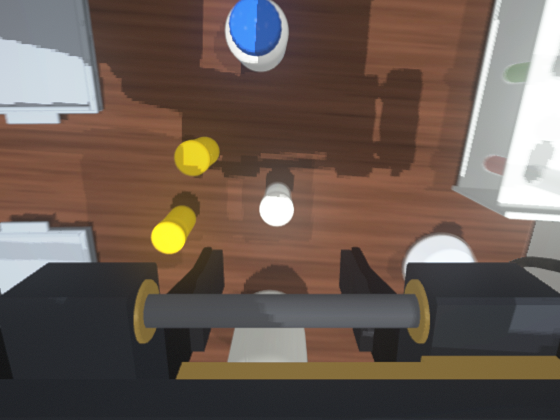

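The vial's cap is at (277,207), centred between the fingers. The yellow ones, at (172,230) and (195,157), are outside the finger track.

Run:
```python
from h import *
c=dict(np.load('pics/w2.npz'))
print(ray(c,277,207,.047),ray(c,170,233,.047),ray(c,257,25,.08))
```

```text
[0.66514314 0.11438548 0.047     ] [0.58796232 0.08940157 0.047     ] [0.64719142 0.22655356 0.08      ]
```

Emit:
arm_command --plan '[[[-0.1,0.1,-1.5],0],[[-0.1,0.1,-3],0],[[-0.1,0.1,-4.2],0],[[-0.1,0.1,-4.8],0],[[-0.1,0.1,-4.8],0]]'

```text
time: 2.8
position: [0.6597, 0.1094, 0.0146]
tool_rot: [0.517, -0.485, 0.483, -0.514]
ft_force: [-0.6, -0.2, 0.2]
grip_width: 0.0563
```

Emit:
arm_command --plan '[[[0,0,0],0],[[0,0,0],0],[[0,0,0],0],[[0,0,0],0],[[0,0,0],0]]' --fingers -1 --force 8

```text
time: 3.3
position: [0.6619, 0.1105, 0.0172]
tool_rot: [-0.516, 0.483, -0.484, 0.516]
ft_force: [-0.1, -0.4, -0.1]
grip_width: 0.0241
```

Emit:
arm_command --plan '[[[0,0,0],0],[[0,0,0],0],[[0,0,1],0],[[0,0,2.5],0],[[0,0,4],0]]'

```text
time: 3.8
position: [0.6605, 0.1104, 0.1162]
tool_rot: [0.517, -0.484, 0.483, -0.515]
ft_force: [0.9, 0.7, 1.1]
grip_width: 0.0231
```

Run:
```python
from h import *
st(); go(.460,.027,.036); snap('wrist','w3'); snap('scene','s3')
```

```text
t 3.8 p [0.6605 0.1104 0.1162] jaw 3.7 ydir [-0.003  0.    -1.   ] w 0.0231 F [0.9 0.7 1.1]
units [-8.02 -3.34 -3.96]
```

View pics/w3.png

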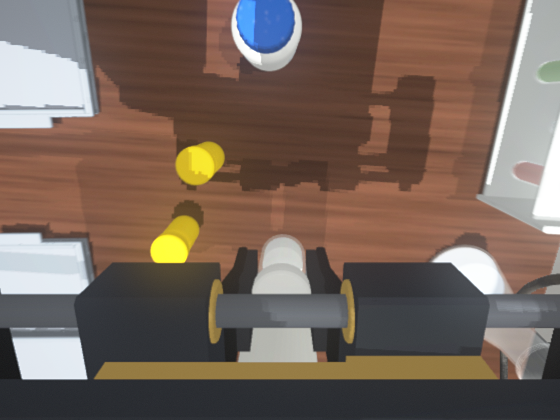

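The vial is held. Next, move it to the +y compartment of tray three.

Emit:
arm_command --plan '[[[-1.7,-0.7,0],0],[[-3.4,-1.4,0],0],[[-5.1,-2.1,0],0],[[-6.8,-2.8,0],0],[[-8,-3.35,0],0]]'

```text
time: 4.4
position: [0.4572, 0.0266, 0.1157]
tool_rot: [0.517, -0.485, 0.482, -0.515]
ft_force: [1.1, -0.1, -0.9]
grip_width: 0.0225
```

Emit:
arm_command --plan '[[[0,0,0],0],[[0,0,-1.5],0],[[0,0,-2.5],0],[[0,0,-3],0],[[0,0,-3],0]]'

```text
time: 4.9
position: [0.4611, 0.0269, 0.0393]
tool_rot: [0.517, -0.485, 0.482, -0.515]
ft_force: [-0.5, -0.3, -0.1]
grip_width: 0.0231
```

Run:
```python
from h import *
st(); go(.460,.027,.036); snap('wrist','w4'); snap('top','t4')
```

```text
t 4.9 p [0.4611 0.0269 0.0393] jaw 3.7 ydir [-0.003  0.001 -1.   ] w 0.0231 F [-0.5 -0.3 -0.1]
units [-0.04  0.   -0.88]
```

View pics/w4.png

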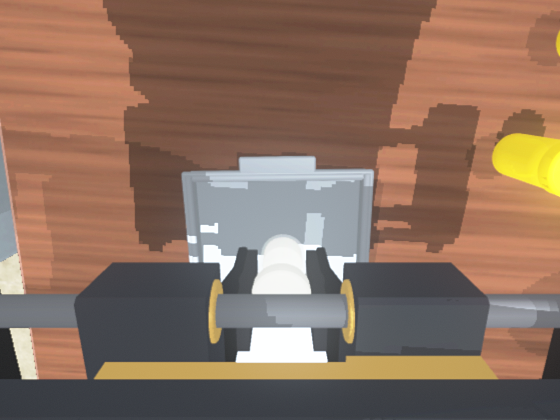

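View pics/t4.png

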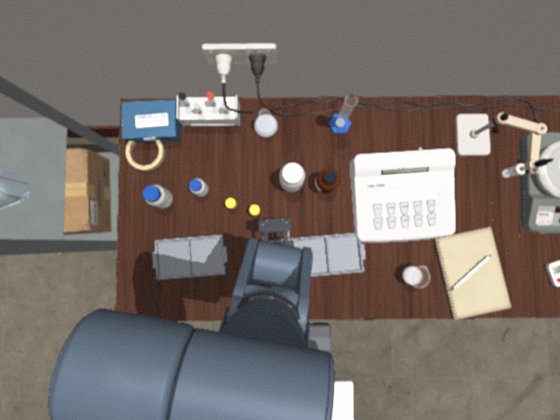

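Vial centred over the compartment. Lower and release.

Emit:
arm_command --plan '[[[0,0,-0.4],0],[[0,0,-0.75],0],[[0,0,-0.75],0],[[0,0,-0.75],0],[[0,0,-0.75],0]]'

```text
time: 5.5
position: [0.4616, 0.0267, 0.0227]
tool_rot: [-0.516, 0.483, -0.484, 0.516]
ft_force: [-0.4, 0.2, -0.4]
grip_width: 0.0227
```

Emit:
arm_command --plan '[[[0,0,0],0],[[0,0,0],0],[[0,0,0],0],[[0,0,0],0],[[0,0,0],0]]' --fingers 0.0

```text
time: 6.0
position: [0.4616, 0.0266, 0.0226]
tool_rot: [-0.516, 0.483, -0.484, 0.516]
ft_force: [-0.5, 0.5, 0.2]
grip_width: 0.0431
```

Emit:
arm_command --plan '[[[0,0,1],0],[[0,0,3],0],[[0,0,4.8],0],[[0.8,1.2,5],0],[[1.6,2.8,5],0]]'

```text
time: 6.5
position: [0.5035, 0.0961, 0.1502]
tool_rot: [-0.514, 0.483, -0.486, 0.516]
ft_force: [0.8, -2.0, -1.1]
grip_width: 0.0433
```

Run:
```python
from h import *
st(); go(.6435,.226,.042); snap('wrist','w5'); snap('scene','s5')
```

```text
t 6.5 p [0.5035 0.0961 0.1502] jaw 3.5 ydir [ 0.006 -0.001 -1.   ] w 0.0433 F [ 0.8 -2.  -1.1]
units [ 5.6   5.2  -5.08]
```

View pics/s5.png

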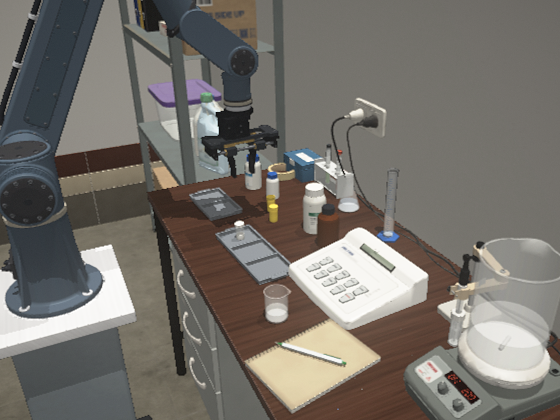

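The vial stands in the far compartment at scene pixel (239,231). Next, the small bottle.

Emit:
arm_command --plan '[[[1.3,1.2,0],0],[[2.6,2.4,0],0],[[3.9,3.6,0],0],[[5.2,4.8,0],0],[[5.65,5.15,0],0]]' --fingers 0.6

```text
time: 7.1
position: [0.6453, 0.2279, 0.147]
tool_rot: [-0.516, 0.483, -0.483, 0.517]
ft_force: [0.3, -0.7, 0.3]
grip_width: 0.0678
```

Emit:
arm_command --plan '[[[0,0,0],0],[[0,0,-0.5],0],[[0,0,-0.5],0]]'

```text
time: 7.4
position: [0.6396, 0.2238, 0.1323]
tool_rot: [0.518, -0.485, 0.482, -0.514]
ft_force: [0.4, 0.0, -0.6]
grip_width: 0.0697
```

Run:
```python
from h import *
st(); go(.6435,.226,.042); c=snap('wrist','w6')
hsv=cv2.cvtColor(c['pixels'],cv2.COLOR_RGB2HSV);m=cv2.inRange(hsv,(105,150,60),(125,255,255))
for q in cv2.findContours(m,0,1)[0]:
    if cv2.contourArea(q)>150:
        (a,b),R=cv2.minEnclosingCircle(q);print(a,b,R,ray(c,a,b,.08),ray(c,a,b,.108))
```

```text
t 7.4 p [0.6396 0.2238 0.1323] jaw 3.7 ydir [-0.007 -0.002 -1.   ] w 0.0697 F [ 0.4  0.  -0.6]
units [ 0.16  0.09 -4.36]
289.9285583496094 223.92857360839844 22.922561645507812 [0.64535652 0.22887323 0.08      ] [0.64422643 0.23844707 0.108     ]
257.565185546875 44.449195861816406 44.68312072753906 [0.62054967 0.33041613 0.08      ] [0.62264455 0.32678908 0.108     ]
```

View pics/w6.png

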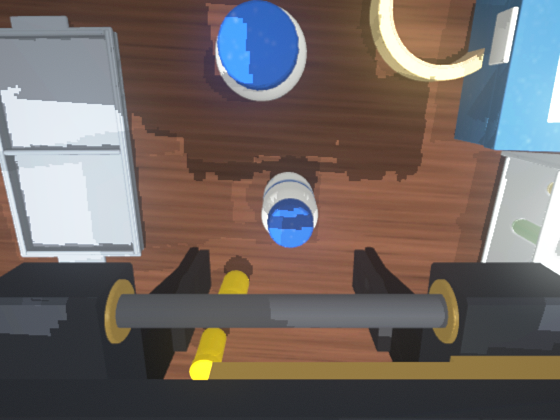

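Run:
```python
from h import *
c=dict(np.load('pics/w6.npz'));t=dict(np.load('pics/top0.npz'))
for z in (.0,.04,.08): print(z,ray(c,458,140,z).round(3),ray(c,484,262,z).round(3),'top',ray(t,180,138,z).round(3),ray(t,181,124,z).round(3))
```

```text
0.0 [0.777 0.281 0.   ] [0.821 0.178 0.   ] top [0.778 0.282 0.   ] [0.816 0.28  0.   ]
0.04 [0.758 0.284 0.04 ] [0.796 0.194 0.04 ] top [0.768 0.273 0.04 ] [0.805 0.271 0.04 ]
0.08 [0.739 0.287 0.08 ] [0.771 0.211 0.08 ] top [0.758 0.264 0.08 ] [0.793 0.262 0.08 ]
```

Emit:
arm_command --plan '[[[0.05,0.05,-1.5],0],[[0.05,0.05,-3],0],[[0.05,0.05,-4.2],0],[[0.05,0.05,-4.45],0],[[0.05,0.05,-4.45],0]]'

```text
time: 7.95
position: [0.6428, 0.2259, 0.0229]
tool_rot: [0.517, -0.484, 0.483, -0.515]
ft_force: [-0.2, -0.1, 0.8]
grip_width: 0.0695
```

Emit:
arm_command --plan '[[[0,0,0],0],[[0,0,0],0],[[0,0,0],0],[[0,0,0],0],[[0,0,0],0]]' --fingers -1 --force 15

```text
time: 8.45
position: [0.6443, 0.2268, 0.0245]
tool_rot: [-0.516, 0.483, -0.484, 0.516]
ft_force: [-0.2, -0.3, 5.5]
grip_width: 0.0385
```

Emit:
arm_command --plan '[[[0,0,0],0],[[0,0,0],0],[[0,0,0],0]]'

```text
time: 8.75
position: [0.6443, 0.2268, 0.0245]
tool_rot: [-0.516, 0.483, -0.484, 0.516]
ft_force: [-1.8, 0.0, 5.3]
grip_width: 0.0384
```

Gripped at 38 mm. Lift and take it to the near compartment of tray two, around (0.470, 0.212).

Emit:
arm_command --plan '[[[0,0,1],0],[[0,0,2.5],0],[[-1.5,-0.1,2.5],0],[[-3.3,-0.3,2.5],0],[[-5.1,-0.5,2.5],0]]'

```text
time: 9.25
position: [0.5151, 0.2139, 0.0862]
tool_rot: [-0.516, 0.483, -0.484, 0.516]
ft_force: [-0.0, -0.2, -1.5]
grip_width: 0.038
```

Emit:
arm_command --plan '[[[-1.5,-0.1,0],0],[[-1.85,-0.1,0],0],[[-1.85,-0.1,0],0],[[-1.85,-0.1,-0.8],0],[[-1.85,-0.1,-1.2],0]]'

```text
time: 9.75
position: [0.4727, 0.2119, 0.0555]
tool_rot: [-0.515, 0.483, -0.484, 0.517]
ft_force: [-0.5, -0.9, -1.2]
grip_width: 0.0381
```

Run:
```python
from h import *
st(); go(.470,.212,.0245+.0187+.0035); c=snap('wrist','w7')
```

```text
t 9.75 p [0.4727 0.2119 0.0555] jaw 3.7 ydir [ 0.003  0.    -1.   ] w 0.0381 F [-0.5 -0.9 -1.2]
units [-0.11  0.   -1.1 ]
```

View pics/w7.png

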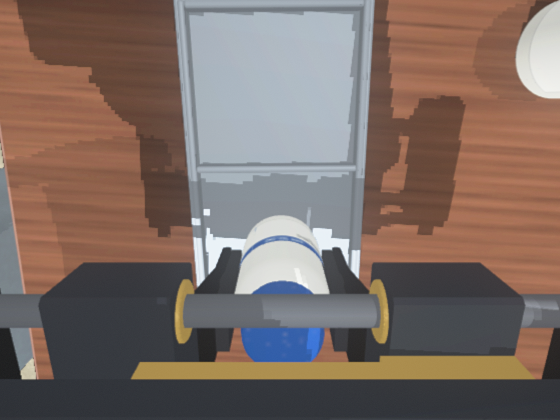

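The bottle is centred between the tray's side walls, with the divider at row 167 clear. Lower and release.

Run:
```python
from h import *
c=dict(np.load('pics/w7.npz'))
print(ray(c,278,166,.014),ray(c,277,5,.014))
```

```text
[0.46929002 0.25476368 0.014     ] [0.46375315 0.33601249 0.014     ]
```

Emit:
arm_command --plan '[[[0,0,-0.6],0],[[0,0,-1],0],[[0,0,-1.15],0],[[0,0,-1.15],0],[[0,0,-1.15],0]]'

```text
time: 10.3
position: [0.4708, 0.2117, 0.0276]
tool_rot: [-0.516, 0.483, -0.484, 0.516]
ft_force: [0.1, 1.1, -0.3]
grip_width: 0.0381
```

Emit:
arm_command --plan '[[[0,0,0],0],[[0,0,0],0],[[0,0,0],0],[[0,0,0],0],[[0,0,0],0]]' --fingers 0.6

```text
time: 10.8
position: [0.4703, 0.2117, 0.0276]
tool_rot: [-0.516, 0.483, -0.484, 0.516]
ft_force: [-0.6, 0.4, 0.3]
grip_width: 0.0667
```

Emit:
arm_command --plan '[[[0,0,1.5],0],[[0,0,3.5],0],[[0,0,5.4],0],[[0.8,1,5.4],0],[[2,2.5,5.4],0]]'

```text
time: 11.3
position: [0.5202, 0.2736, 0.1652]
tool_rot: [-0.515, 0.484, -0.485, 0.516]
ft_force: [0.9, 0.3, -0.5]
grip_width: 0.0697
```

Run:
```python
from h import *
st(); go(.621,.3255,.066); c=snap('scene','s8')
```

```text
t 11.3 p [0.5202 0.2736 0.1652] jaw 3.6 ydir [ 0.002  0.    -1.   ] w 0.0697 F [ 0.9  0.3 -0.5]
units [ 4.03  2.07 -4.72]
```

View pics/s8.png

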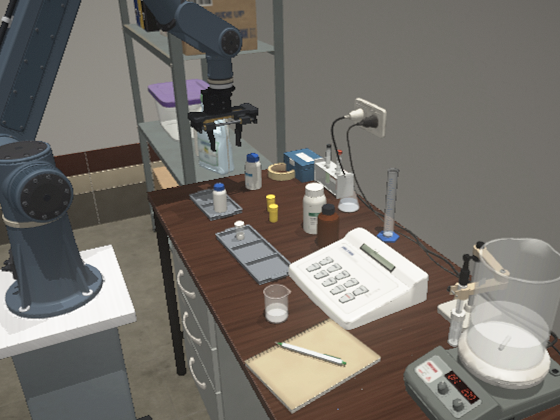

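The small bottle stands in tray two at (220,200). Next, the medium bottle.

Emit:
arm_command --plan '[[[1.5,0.8,0],0],[[3,1.6,0],0],[[4,2.05,0],0],[[4,2.05,-0.3],0],[[4,2.05,-0.3],0]]' --fingers 0.85

```text
time: 11.85
position: [0.6187, 0.3248, 0.1528]
tool_rot: [0.518, -0.484, 0.483, -0.515]
ft_force: [-0.7, -0.3, -0.1]
grip_width: 0.0808
```

Run:
```python
from h import *
st(); go(.621,.3255,.066); c=snap('wrist','w9')
hsv=cv2.cvtColor(c['pixels'],cv2.COLOR_RGB2HSV);m=cv2.inRange(hsv,(105,150,60),(125,255,255))
for q in cv2.findContours(m,0,1)[0]:
    if cv2.contourArea(q)>150:
        (a,b),R=cv2.minEnclosingCircle(q);print(a,b,R,ray(c,a,b,.108))
```

```text
t 11.85 p [0.6187 0.3248 0.1528] jaw 3.7 ydir [-0.005 -0.002 -1.   ] w 0.0808 F [-0.7 -0.3 -0.1]
units [ 0.09  0.03 -4.22]
286.2199401855469 228.2838897705078 32.65650939941406 [0.62222787 0.3295144  0.108     ]
```

View pics/w9.png

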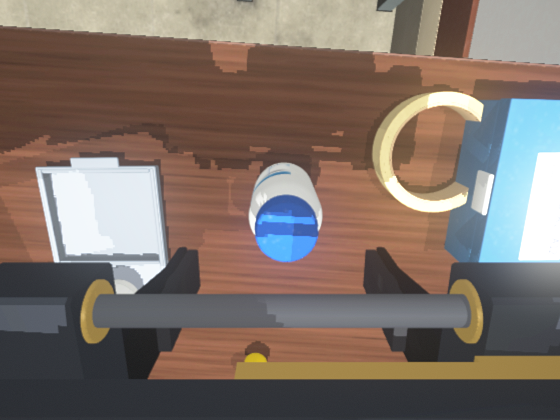

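The medium cap at (286,228) is centred between the open fingers. Descend and grip.

Emit:
arm_command --plan '[[[0,0.05,-1.5],0],[[0,0.05,-3],0],[[0,0.05,-4],0],[[0,0.05,-4.3],0],[[0,0.05,-4.3],0]]'

```text
time: 12.4
position: [0.6186, 0.326, 0.0466]
tool_rot: [0.517, -0.484, 0.483, -0.515]
ft_force: [0.7, -0.0, 0.6]
grip_width: 0.0807
```

Emit:
arm_command --plan '[[[0,0,0],0],[[0,0,0],0],[[0,0,0],0],[[0,0,0],0],[[0,0,0],0]]' --fingers -1 --force 25

```text
time: 12.9
position: [0.6207, 0.3268, 0.0483]
tool_rot: [-0.516, 0.483, -0.484, 0.516]
ft_force: [0.2, 0.7, 2.0]
grip_width: 0.0502
```

Emit:
arm_command --plan '[[[0,0,0],0],[[0,0,0],0],[[0,0,0],0]]'

```text
time: 13.2
position: [0.6207, 0.3268, 0.0483]
tool_rot: [-0.516, 0.483, -0.484, 0.516]
ft_force: [-0.2, -0.3, 5.0]
grip_width: 0.0501
```

Run:
```python
from h import *
o=st(); p=o['position']; print((np.array([.466,-.0575])-p[:2])/.025)
```

```text
t 13.2 p [0.6207 0.3268 0.0483] jaw 3.7 ydir [ 0.001  0.    -1.   ] w 0.0501 F [-0.2 -0.3  5. ]
[ -6.18745756 -15.37280976]
```

Emit:
arm_command --plan '[[[0,0,1],0],[[0,0,2.5],0],[[0,0,4],0],[[-0.2,-0.5,5],0],[[-0.6,-1.5,5],0]]'

```text
time: 13.7
position: [0.6082, 0.2912, 0.1764]
tool_rot: [-0.513, 0.481, -0.485, 0.52]
ft_force: [1.3, -0.3, -3.3]
grip_width: 0.0502
```

Emit:
arm_command --plan '[[[-0.6,-1.5,0],0],[[-1.2,-3,0],0],[[-1.8,-4.6,0],0],[[-2.4,-6.2,0],0],[[-3,-7.7,0],0]]'

```text
time: 14.2
position: [0.5285, 0.0952, 0.1715]
tool_rot: [0.517, -0.484, 0.483, -0.515]
ft_force: [0.0, -0.3, -3.0]
grip_width: 0.0501
```

Emit:
arm_command --plan '[[[-0.6,-1.5,0],0],[[-1.2,-3,0],0],[[-1.8,-4.6,0],0],[[-2.4,-6,0],0],[[-2.55,-6.2,0],0]]'

```text
time: 14.7
position: [0.4646, -0.0612, 0.1718]
tool_rot: [0.516, -0.485, 0.484, -0.514]
ft_force: [0.7, 0.7, -2.8]
grip_width: 0.0501
```

Emit:
arm_command --plan '[[[0,0,-0.5],0],[[0,0,-2],0],[[0,0,-3],0],[[0,0,-3.6],0],[[0,0,-3.6],0]]'

```text
time: 15.2
position: [0.4647, -0.0572, 0.0802]
tool_rot: [0.517, -0.486, 0.481, -0.515]
ft_force: [-0.2, 0.0, -3.0]
grip_width: 0.0499
```

Run:
```python
from h import *
st(); go(.467,-.0575,.0483+.0187+.0035); c=snap('wrist','w10'); c=snap('scene','s10')
```

```text
t 15.2 p [ 0.4647 -0.0572  0.0802] jaw 3.7 ydir [-0.006  0.002 -1.   ] w 0.0499 F [-0.2  0.  -3. ]
units [ 0.09 -0.01 -1.14]
```

View pics/w10.png

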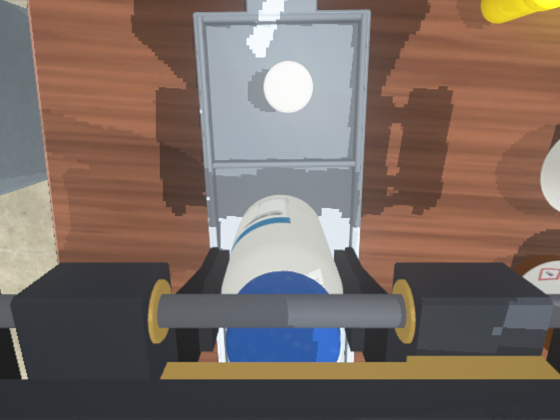

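View pics/s10.png

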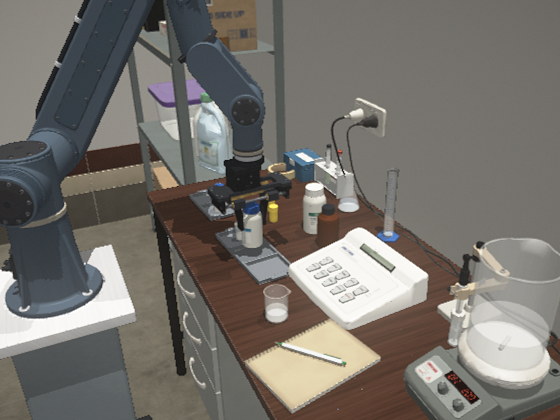

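Bottle over the middle compartment, vial upright at (288,87) next to it. The divider is at row 163.

Run:
```python
from h import *
c=dict(np.load('pics/w10.npz'))
print(ray(c,284,163,.014),ray(c,283,16,.014),ray(c,288,87,.05))
```

```text
[ 0.46446659 -0.01634497  0.014     ] [0.45827763 0.0672802  0.014     ] [0.46343521 0.02799054 0.05      ]
```

Emit:
arm_command --plan '[[[0,0,-0.6],0],[[0,0,-1],0],[[0,0,-1.22],0],[[0,0,-1.22],0],[[0,0,-1.22],0]]'

```text
time: 15.8
position: [0.4667, -0.0584, 0.0523]
tool_rot: [-0.516, 0.483, -0.484, 0.516]
ft_force: [0.3, -0.4, -2.7]
grip_width: 0.05
```

Emit:
arm_command --plan '[[[0,0,0],0],[[0,0,0],0],[[0,0,0],0],[[0,0,0],0],[[0,0,0],0]]' --fingers 0.7

```text
time: 16.3
position: [0.4666, -0.0584, 0.0522]
tool_rot: [-0.516, 0.483, -0.484, 0.516]
ft_force: [0.3, 0.8, 0.1]
grip_width: 0.0729
```

Emit:
arm_command --plan '[[[0,0,1.5],0],[[0,0,3.5],0],[[0,0,5],0],[[1.2,0.3,5.6],0],[[2.5,0.6,5.6],0]]'

```text
time: 16.8
position: [0.5307, -0.0437, 0.1955]
tool_rot: [-0.515, 0.482, -0.486, 0.517]
ft_force: [0.1, -0.4, -1.3]
grip_width: 0.0737
```

Run:
```python
from h import *
st(); go(.661,-.010,.086); c=snap('wrist','w11'); c=snap('scene','s11')
```

```text
t 16.8 p [ 0.5307 -0.0437  0.1955] jaw 3.7 ydir [ 0.006 -0.002 -1.   ] w 0.0737 F [ 0.1 -0.4 -1.3]
units [ 5.21  1.35 -5.13]
```

View pics/w11.png

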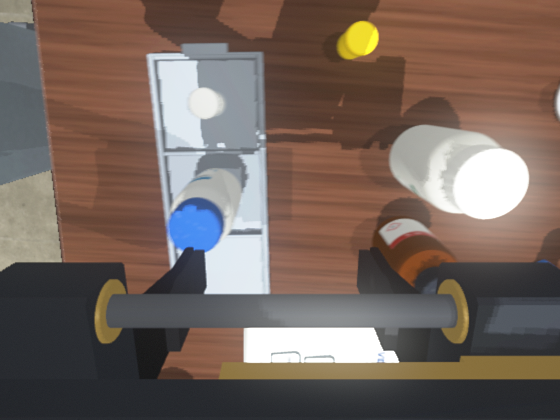

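View pics/s11.png

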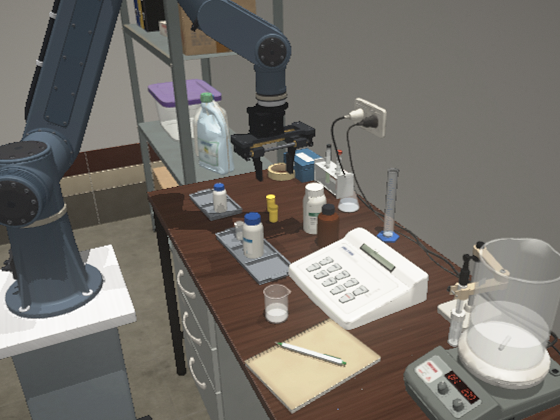

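Medium bottle upright in the middle compartment. Next, the large bottle, with fingers fully open.

Emit:
arm_command --plan '[[[1.5,0.4,0],0],[[3,0.8,0],0],[[4.5,1.2,0],0],[[5.25,1.35,0],0],[[5.25,1.35,0],0]]' --fingers 1

```text
time: 17.4
position: [0.6617, -0.0092, 0.191]
tool_rot: [-0.516, 0.483, -0.483, 0.516]
ft_force: [-0.7, -0.6, 0.3]
grip_width: 0.0868
```

Emit:
arm_command --plan '[[[0,0,-0.2],0],[[0,0,-0.4],0],[[0,0,-0.4],0]]'

```text
time: 17.7
position: [0.658, -0.0098, 0.1807]
tool_rot: [0.517, -0.485, 0.483, -0.515]
ft_force: [-0.2, -0.2, -0.1]
grip_width: 0.0876
```

Run:
```python
from h import *
st(); go(.661,-.010,.086); c=snap('wrist','w12')
```

```text
t 17.7 p [ 0.658  -0.0098  0.1807] jaw 3.7 ydir [-0.004  0.001 -1.   ] w 0.0876 F [-0.2 -0.2 -0.1]
units [ 0.12 -0.01 -4.54]
```

View pics/w12.png

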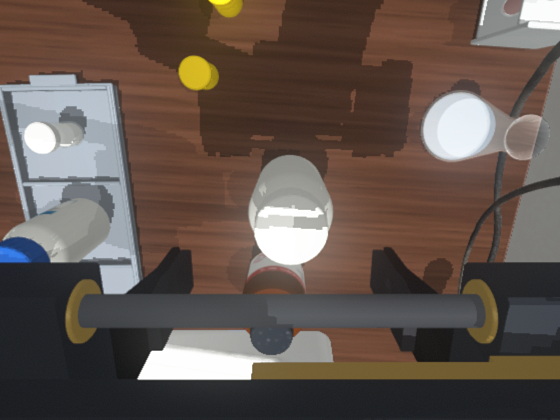

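Run:
```python
from h import *
c=dict(np.load('pics/w12.npz'))
print(ray(c,291,227,.128), ray(c,271,335,.112))
```

```text
[ 0.66475103 -0.00670282  0.128     ] [ 0.65682324 -0.09739188  0.112     ]
```

Emit:
arm_command --plan '[[[0.06,0.06,-1.2],0],[[0.06,0.06,-2.4],0],[[0.06,0.06,-3.6],0],[[0.06,0.06,-4.4],0],[[0.06,0.06,-4.6],0]]'

```text
time: 18.25
position: [0.6593, -0.008, 0.0645]
tool_rot: [0.517, -0.485, 0.482, -0.515]
ft_force: [-0.5, -0.4, 0.3]
grip_width: 0.0868
```

Emit:
arm_command --plan '[[[0,0,0],0],[[0,0,0],0],[[0,0,0],0],[[0,0,0],0],[[0,0,0],0]]' --fingers -1 --force 28

```text
time: 18.75
position: [0.6631, -0.0082, 0.0685]
tool_rot: [-0.515, 0.482, -0.485, 0.517]
ft_force: [0.9, -0.1, 3.0]
grip_width: 0.0608
```

Emit:
arm_command --plan '[[[0,0,0],0],[[0,0,0],0],[[0,0,0],0]]'

```text
time: 19.05
position: [0.6631, -0.0083, 0.0684]
tool_rot: [-0.515, 0.483, -0.484, 0.517]
ft_force: [0.0, -0.1, 6.3]
grip_width: 0.0607
```

Run:
```python
from h import *
o=st(); p=o['position']; print((np.array([.4645,.2965])-p[:2])/.025)
```

```text
t 19.05 p [ 0.6631 -0.0083  0.0684] jaw 3.7 ydir [ 0.003 -0.001 -1.   ] w 0.0607 F [ 0.  -0.1  6.3]
[-7.9440417  12.19083249]
```

Emit:
arm_command --plan '[[[0,0,1],0],[[0,0,2.5],0],[[0,0,4],0],[[0,0,5],0],[[-0.4,0.6,5],0]]'

```text
time: 19.55
position: [0.655, 0.0052, 0.1956]
tool_rot: [-0.514, 0.481, -0.487, 0.517]
ft_force: [0.8, -0.3, -1.9]
grip_width: 0.0607
```

Emit:
arm_command --plan '[[[-0.6,1.3,0],0],[[-1.3,2.7,0],0],[[-2.1,4.1,0],0],[[-2.9,5.5,0],0],[[-3.7,6.9,0],0]]'

```text
time: 20.05
position: [0.5548, 0.1812, 0.1891]
tool_rot: [0.518, -0.485, 0.482, -0.514]
ft_force: [0.3, -0.0, -2.1]
grip_width: 0.0609
```

Emit:
arm_command --plan '[[[-0.8,1.3,0],0],[[-1.8,2.6,0],0],[[-3,3.9,0],0],[[-3.8,4.6,0],0],[[-3.85,4.7,0],0]]'

```text
time: 20.55
position: [0.4557, 0.2985, 0.1892]
tool_rot: [0.52, -0.484, 0.48, -0.514]
ft_force: [0.3, 0.9, -3.4]
grip_width: 0.0603
```

Emit:
arm_command --plan '[[[0,0,0],0],[[0,0,-1.5],0],[[0,0,-3],0],[[0,0,-3.6],0],[[0,0,-3.6],0]]'

```text
time: 21.05
position: [0.4612, 0.295, 0.0987]
tool_rot: [0.518, -0.485, 0.483, -0.513]
ft_force: [-0.1, -0.4, -3.0]
grip_width: 0.061
```

Run:
```python
from h import *
st(); go(.4645,.2965,.0684+.0187+.0035); c=snap('wrist','w13'); c=snap('scene','s13')
```

```text
t 21.05 p [0.4612 0.295  0.0987] jaw 3.6 ydir [-0.007 -0.003 -1.   ] w 0.061 F [-0.1 -0.4 -3. ]
units [ 0.13  0.06 -1.07]
```

View pics/w13.png

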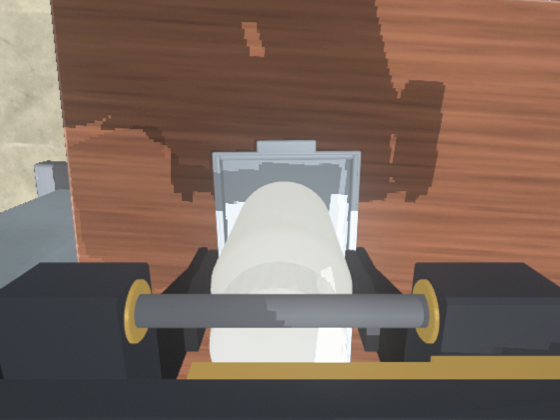

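View pics/s13.png

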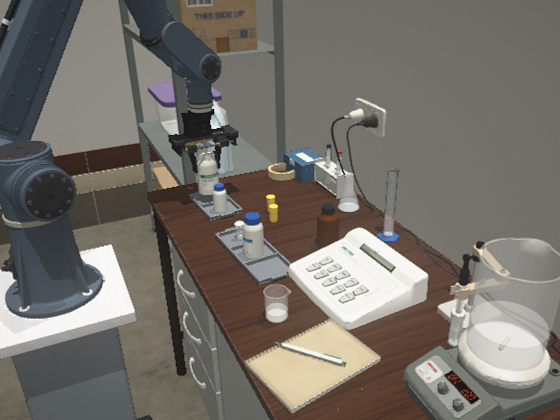

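Run:
```python
from h import *
c=dict(np.load('pics/w13.npz'))
print(ray(c,287,155,.014))
```

```text
[0.46282762 0.3380094  0.014     ]
```

Emit:
arm_command --plan '[[[0,0,-0.6],0],[[0,0,-1],0],[[0,0,-1.2],0],[[0,0,-1.2],0],[[0,0,-1.2],0]]'

```text
time: 21.65
position: [0.4633, 0.297, 0.0725]
tool_rot: [-0.516, 0.483, -0.484, 0.516]
ft_force: [0.3, 0.0, -2.6]
grip_width: 0.0612
```

Run:
```python
from h import *
st(); c=snap('wrist','w14')
```

```text
t 21.65 p [0.4633 0.297  0.0725] jaw 3.7 ydir [ 0.001  0.    -1.   ] w 0.0612 F [ 0.3  0.  -2.6]
```

View pics/w14.png

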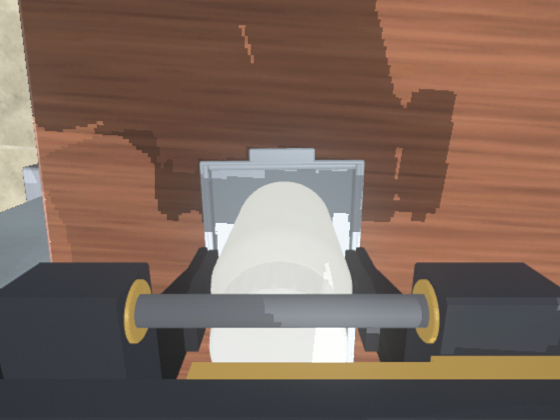

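The large bottle's foot is inside the walls. Release, rise, and go for the amber bottle.

Emit:
arm_command --plan '[[[0,0,-0.04],0],[[0,0,-0.04],0],[[0,0,-0.04],0],[[0,0,-0.04],0],[[0,0,-0.04],0]]' --fingers 0.9

```text
time: 22.2
position: [0.4631, 0.297, 0.0712]
tool_rot: [-0.516, 0.483, -0.484, 0.516]
ft_force: [0.1, 0.1, 0.1]
grip_width: 0.0819
```

Emit:
arm_command --plan '[[[0,0,1.3],0],[[0,0,3],0],[[0,0,4.5],0],[[0.4,-0.8,5],0],[[1.2,-2.4,5],0]]'

```text
time: 22.7
position: [0.4939, 0.2389, 0.1992]
tool_rot: [-0.515, 0.481, -0.483, 0.519]
ft_force: [0.8, 0.3, -0.4]
grip_width: 0.0824
```

Emit:
arm_command --plan '[[[0.7,-1.5,0],0],[[1.4,-3,0],0],[[2.1,-4.5,0],0],[[2.8,-6,0],0],[[3.5,-7.6,0],0]]'

```text
time: 23.2
position: [0.5809, 0.0455, 0.1961]
tool_rot: [-0.516, 0.484, -0.483, 0.516]
ft_force: [0.0, 0.7, -0.3]
grip_width: 0.0825
```

Run:
```python
from h import *
st(); go(.654,-.0965,.069); c=snap('wrist','w15'); c=snap('scene','s15')
```

```text
t 23.2 p [0.5809 0.0455 0.1961] jaw 3.7 ydir [ 0.  0. -1.] w 0.0825 F [ 0.   0.7 -0.3]
units [ 2.93 -5.68 -5.83]
```

View pics/s15.png

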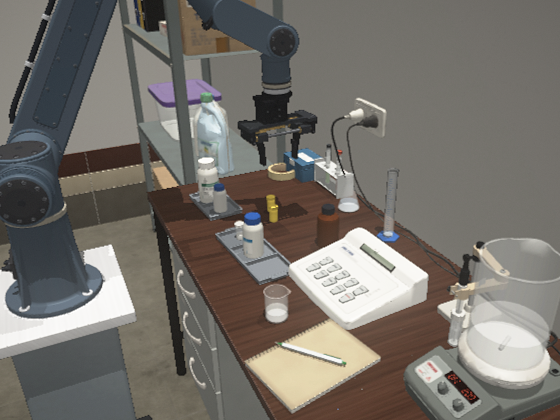

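The large bottle stands at (207,178). Now over to the amber bottle.

Emit:
arm_command --plan '[[[0.8,-1.5,0],0],[[1.6,-3,0],0],[[2.4,-4.5,0],0],[[2.95,-5.65,0],0],[[2.95,-5.65,-0.8],0]]'

```text
time: 23.8
position: [0.6586, -0.0991, 0.1786]
tool_rot: [-0.514, 0.481, -0.488, 0.516]
ft_force: [-0.6, -0.2, -0.2]
grip_width: 0.0828
```

Emit:
arm_command --plan '[[[0,0,-0.2],0],[[0,0,-0.2],0]]'

```text
time: 24.0
position: [0.6526, -0.093, 0.1695]
tool_rot: [0.517, -0.485, 0.482, -0.516]
ft_force: [0.0, -0.0, -0.3]
grip_width: 0.0825
```

Run:
```python
from h import *
st(); go(.654,-.0965,.069); c=snap('wrist','w16')
```

```text
t 24.0 p [ 0.6526 -0.093   0.1695] jaw 3.8 ydir [-0.004  0.002 -1.   ] w 0.0825 F [ 0.  -0.  -0.3]
units [ 0.06 -0.14 -4.77]
```

View pics/w16.png

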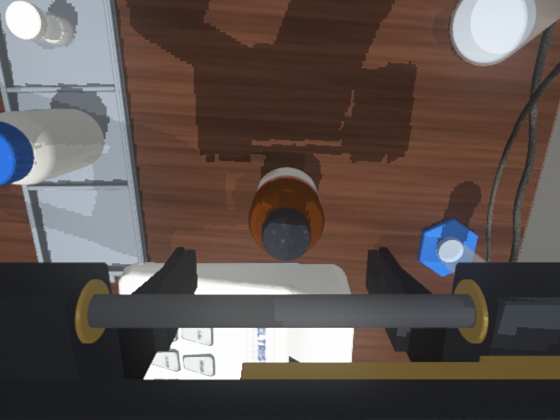

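The amber cap is at (287,233), roughly centred between the fingers. The measuring cylinder on the right (450,250) looks close, so I'll check clearance.

Run:
```python
from h import *
c=dict(np.load('pics/w16.npz'));t=dict(np.load('pics/top0.npz'))
print(ray(c,287,233,.112),'cyl',ray(c,450,250,.01),ray(t,341,124,.01), 'phone top edge',ray(c,240,266,.04),ray(c,350,270,.04))
```

```text
[ 0.6573201  -0.09582678  0.112     ] cyl [ 0.81703643 -0.14004351  0.01      ] [ 0.80859926 -0.14318013  0.01      ] phone top edge [ 0.6209971  -0.15567061  0.04      ] [ 0.71762261 -0.15302504  0.04      ]
```

Emit:
arm_command --plan '[[[0,0,-1.3],0],[[0,0,-2.6],0],[[0,0,-3.9],0],[[0,0,-4.7],0],[[0,0,-4.9],0]]'

```text
time: 24.55
position: [0.6526, -0.0926, 0.0467]
tool_rot: [0.517, -0.485, 0.482, -0.516]
ft_force: [-0.4, -0.2, 0.6]
grip_width: 0.0828
```

Emit:
arm_command --plan '[[[0,0,0],0],[[0,0,0],0],[[0,0,0],0],[[0,0,0],0],[[0,0,0],0]]' --fingers -1 --force 28

```text
time: 25.05
position: [0.6554, -0.0947, 0.0499]
tool_rot: [-0.515, 0.483, -0.484, 0.516]
ft_force: [0.5, -0.1, 3.1]
grip_width: 0.0547
```

Emit:
arm_command --plan '[[[0,0,0],0],[[0,0,0],0],[[0,0,0],0]]'

```text
time: 25.35
position: [0.6554, -0.0947, 0.0499]
tool_rot: [-0.515, 0.483, -0.484, 0.516]
ft_force: [0.2, 0.4, 5.3]
grip_width: 0.0546
```

Run:
```python
from h import *
o=st(); p=o['position']; print((np.array([.4725,-.1415])-p[:2])/.025)
```

```text
t 25.35 p [ 0.6554 -0.0947  0.0499] jaw 3.7 ydir [ 0.003 -0.001 -1.   ] w 0.0546 F [0.2 0.4 5.3]
[-7.31575349 -1.87216797]
```

Emit:
arm_command --plan '[[[0,0,1],0],[[0,0,2.5],0],[[0,0,4],0],[[-0.8,-0.6,4.4],0],[[-2.2,-1.4,4.4],0]]'

```text
time: 25.85
position: [0.6019, -0.1298, 0.1608]
tool_rot: [-0.516, 0.48, -0.485, 0.518]
ft_force: [-0.9, -0.6, -2.2]
grip_width: 0.0544
```

Emit:
arm_command --plan '[[[-1.4,-0.45,0],0],[[-2.8,-0.45,0],0],[[-4.2,-0.45,0],0],[[-5.1,-0.45,0],0],[[-5.1,-0.45,0],0]]'

```text
time: 26.35
position: [0.4668, -0.139, 0.1576]
tool_rot: [0.516, -0.486, 0.481, -0.515]
ft_force: [-0.2, -1.2, -2.1]
grip_width: 0.0541
```

Emit:
arm_command --plan '[[[0,0,-0.5],0],[[0,0,-1.5],0],[[0,0,-2.5],0],[[0,0,-3],0],[[0,0,-3],0]]'

```text
time: 26.85
position: [0.4713, -0.1401, 0.0816]
tool_rot: [0.516, -0.485, 0.482, -0.516]
ft_force: [-0.3, -0.6, -1.3]
grip_width: 0.0545
```

Run:
```python
from h import *
st(); go(.4725,-.1415,.0499+.0187+.0035); c=snap('wrist','w17'); c=snap('scene','s17')
```

```text
t 26.85 p [ 0.4713 -0.1401  0.0816] jaw 3.7 ydir [-0.003  0.002 -1.   ] w 0.0545 F [-0.3 -0.6 -1.3]
units [ 0.05 -0.06 -1.13]
```

View pics/w17.png

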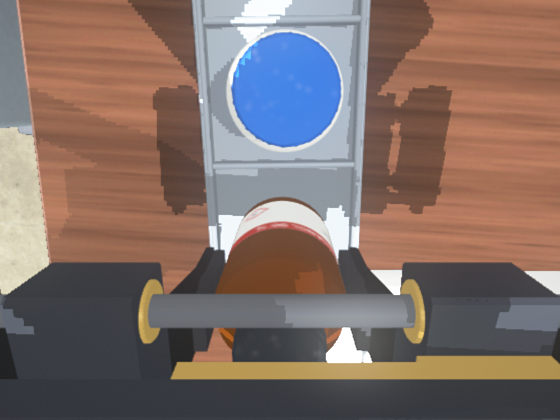

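View pics/s17.png

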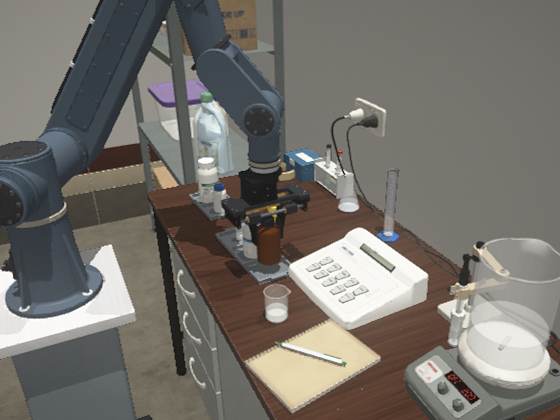

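Aligned over the last compartment, divider at row 164, medium bottle clear at (286,90). Lower and release.

Emit:
arm_command --plan '[[[0,0,-0.6],0],[[0,0,-1],0],[[0,0,-1.22],0],[[0,0,-1.22],0],[[0,0,-1.22],0]]'

```text
time: 27.45
position: [0.472, -0.1407, 0.0533]
tool_rot: [-0.516, 0.483, -0.484, 0.516]
ft_force: [-0.1, -0.4, -1.4]
grip_width: 0.0546
```

Emit:
arm_command --plan '[[[0,0,0],0],[[0,0,0],0],[[0,0,0],0],[[0,0,0],0],[[0,0,0],0]]' --fingers 0.8

```text
time: 27.95
position: [0.4718, -0.1406, 0.0531]
tool_rot: [-0.516, 0.483, -0.484, 0.516]
ft_force: [0.6, -1.0, -0.2]
grip_width: 0.0774
```

Emit:
arm_command --plan '[[[0,0,1.3],0],[[0,0,3],0],[[0,0,5],0],[[0,-0.5,6.5],0],[[0,-2,7],0]]'

```text
time: 28.45
position: [0.473, -0.1894, 0.2323]
tool_rot: [-0.516, 0.48, -0.485, 0.518]
ft_force: [1.1, 0.3, 0.0]
grip_width: 0.0783
```

Emit:
arm_command --plan '[[[-0.7,-1.5,0],-1.5],[[-1.4,-3,0],-3],[[-2.1,-4.5,0],-4.5],[[-2.8,-6,0],-6],[[-3.5,-7.5,0],-7.5]]'

```text
time: 28.95
position: [0.3832, -0.3792, 0.228]
tool_rot: [-0.331, 0.625, -0.625, 0.331]
ft_force: [0.5, -0.8, 1.4]
grip_width: 0.0785
```

Emit:
arm_command --plan '[[[-0.8,-1.2,0],-1.5],[[-1.6,-2.4,0],-3],[[-2.4,-3.6,0],-4.5],[[-2.4,-3.6,0],-4.5],[[-2.4,-3.6,0],-4.5]]'

```text
time: 29.45
position: [0.3236, -0.4681, 0.2276]
tool_rot: [-0.205, 0.677, -0.676, 0.205]
ft_force: [0.4, -0.1, 0.4]
grip_width: 0.0783
```

Run:
```python
from h import *
st(); snap('top','t18'); c=snap('scene','s18')
a=cv2.imread('pics/top0.png')[85:300,110:450]; 
a=cv2.imread('pics/t18.png')[85:300,110:450]; cv2.imwrite('pics/ct18.png',cv2.resize(a,None,fx=2.3,fy=2.3,interpolation=cv2.INTER_CUBIC))
b=cv2.imread('pics/s18.png')[140:330,170:400]; cv2.imwrite('pics/cs18.png',cv2.resize(b,None,fx=3.1,fy=3.1,interpolation=cv2.INTER_CUBIC))
```

```text
t 29.45 p [ 0.3236 -0.4681  0.2276] jaw -56.3 ydir [-0.     0.001 -1.   ] w 0.0783 F [ 0.4 -0.1  0.4]
```

View pics/ct18.png

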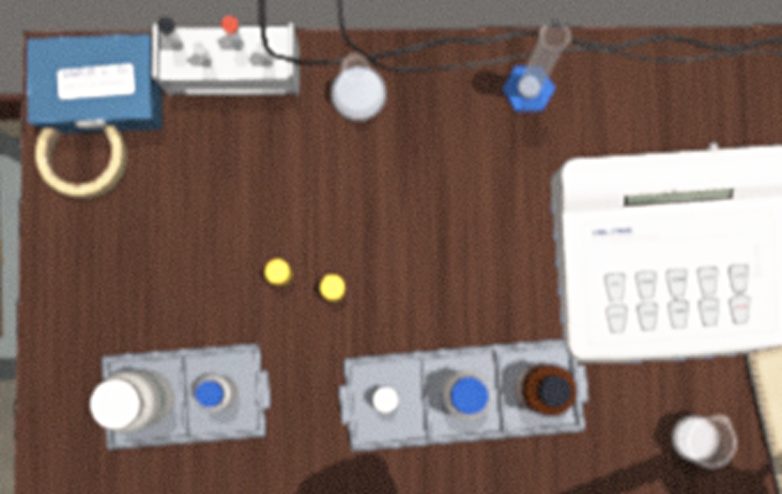

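View pics/cs18.png

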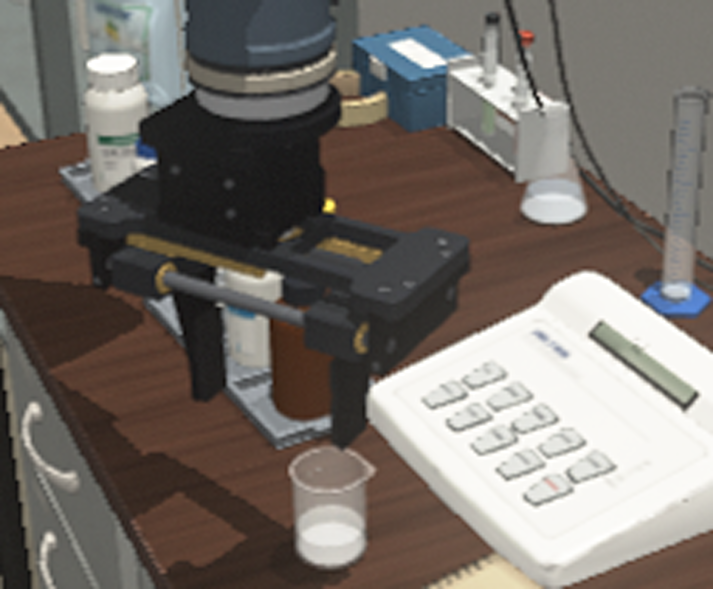

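In the top crop all five items stand in separate compartments: large (117,403), small (209,392), vial (385,400), medium (468,396), amber (554,391). I'll check them numerically, along with the bystanders.

Run:
```python
from h import *
c=dict(np.load('pics/t18.npz')); s=2.3
ex={'large':(117,403,.131),'small':(209,392,.083),'vial':(385,400,.05),'medium':(468,396,.111),'amber':(554,391,.115)}
T={'large':(.4665,.2535,42),'small':(.4665,.2535,-42),'vial':(.465,-.057,84),'medium':(.465,-.057,0),'amber':(.465,-.057,-84)}
for n,(u,v,z) in ex.items():
    p=ray(c,u/s+110,v/s+85,z)[:2]; cx,cy,ly=T[n];a=np.radians(4.3);d=p-[cx,cy]
    print(n,p.round(3),'offset from compartment centre mm',round(1000*(d@[np.cos(a),np.sin(a)])),round(1000*(d@[-np.sin(a),np.cos(a)])-ly))
a=cv2.imread('pics/top0.png');b=cv2.imread('pics/t18.png')
for n,(u,v) in {'flask':(265,124),'beaker':(415,275),'y1':(231,203),'y2':(254,210)}.items():
    w=a[v-18:v+18,u-18:u+18].astype(np.float32).mean(2);x=b[v-18:v+18,u-18:u+18].astype(np.float32).mean(2)
    print(n,'shift px',np.round(cv2.phaseCorrelate(w,x)[0],2))
o=st()
```

```text
large [0.462 0.293] offset from compartment centre mm -1 -2
small [0.471 0.21 ] offset from compartment centre mm 1 -1
vial [0.459 0.027] offset from compartment centre mm 1 1
medium [ 0.465 -0.057] offset from compartment centre mm 0 0
amber [ 0.469 -0.144] offset from compartment centre mm -3 -3
flask shift px [-0.04  0.12]
beaker shift px [-0.08  0.15]
y1 shift px [-0.08  0.02]
y2 shift px [-0.05  0.17]
t 29.55 p [ 0.3245 -0.4668  0.2278] jaw -56.2 ydir [-0.     0.002 -1.   ] w 0.0786 F [ 0.5 -0.1  0.1]
```

```bash
python3 -c "
from rig import hand_in
print(hand_in())"
```

```text
the job is handed in; nothing more can be done
None
```

Both kits are made up and handed in, about 30 s into the 134 s allowed. The vial, medium white bottle and amber bottle stand in the three-compartment tray. The small and large white bottles stand in the two-compartment tray.

- **Placement:** in the last top view, each item's cap was within about 4 mm of its compartment's centre, and all five looked upright. In the last side view the gripper hid the vial and most of the small bottle; earlier side views showed both upright.
- **Bystanders:** the flask, beaker and both yellow vials had not moved, with shifts under 0.2 px in the top view.
- **Gripper:** it ended open and clear of everything, and the force reading was near zero.
- **Disagreement:** the wrist camera's positions differed from the top camera's by up to about 7 mm. I averaged the two, and the position at each grip settled which was right. Nothing failed.

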